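Slide the strap-cutter fence until its drop pin finds the hidden hole, then clamp

TASK

Set the width fence of the bench strap cutter: push the fence along the bed, the way its black lever points, until the drop pin riding on it falls into the hole hidden inside the bed and holds the fence. Then press the black clamp lever on the fence all the way down. Leave the steel die and the tin where they are.

Things in the scene. Friction and masses are not known exactly. Their poses are not given: they have to be found in the camera images.
- bed: Fixed grey bed of the strap cutter, 200 x 460 mm (x, y), flat steel top 60 mm above the bench from x = -110 to 90 mm, roller and cheeks beyond (x 85 to 180 mm, up to 130 mm high). Origin at bench level under the middle of the black rubber-lipped slot that runs along its y axis. +y is the way to push the fence; +x points to the roller.
- fence (a joint): Travel of the fence along the bed's +y in m, -0.10 to 0.10; at 0 the pin stands over the bed's origin. Starts at -0.09 to -0.06. Drag 3 to 5 N; held both ways, with 2 mm of play, once the pin has dropped. Aluminium block 90 x 85 mm (x, y), top 100 mm above the bench, with an upright steel plate 150 mm long (x), 8 thick, across its -y end, top 117 mm above the bench.
- fence_face (a point): Middle of the flat face of the steel fence plate that looks to the bed's -y: the face to push, 90 mm above the bench, 40 mm to the -y side of the pin's axis. Axes parallel to the bed's.
- lock_pin (a joint): Drop of the pin in m: 0 while its tip rides on a bar inside the bed, 0.014 when fully in the bar's one hole (14 mm wide, pin 10 mm). The hole is 40 to 175 mm ahead of the start, elsewhere each time, and cannot be seen. A spring of about 3 N drops the pin by itself over the hole; the fence then stops dead, so push slowly (about 0.03 m/s).
- pin_top (a point): Top of the black mushroom knob (29 mm across) on the drop pin, in the middle of the carriage, in line with the slot. 138 mm above the bench while riding, 124 mm (its neck sunk to the collar) when dropped.
- clamp_lever (a joint): Angle of the clamp lever in rad: 0 = raised 0.75 rad above level, 0.75 = down, level and clamped, which is its stop. Starts between 0 and 0.12. It stays where it is left; pressing takes about 2 to 5 N near its end.
- lever_end (a point): Free end of the black clamp lever, a bar 22 mm wide, 10 thick, on its centreline. It points to the bed's +y from its hinge, which is 100 mm from this point, 76 mm to the +y side of fence_face, in line with the slot, 111 mm above the bench. Once down, the lever's upper face is 116 mm above the bench.
- die: Bystander: rectangular steel cutting die lying on the bench, 154 by 94 mm, 32 mm high, origin at the centre of its underside.
- tin: Bystander: an upright tin 84 mm across and 95 mm high, origin at the centre of its underside.

How it is judged:
On the way, in this order (a step that is already met when the one before it is completed fails the run):
1. the drop pin has fallen into the hidden hole (dropped more than 11 mm) with the clamp lever still up (value of joint lock_pin above 0.011 m and value of joint clamp_lever below 0.5 rad), for 0.2 s.
2. the clamp lever is pressed down with the pin in its hole (value of joint lock_pin above 0.011 m and value of joint clamp_lever above 0.67 rad), for 0.2 s.
At the end, for the whole second after the job is handed in: The drop pin is down in its hole by more than 11 mm of its 14 mm, the clamp lever is down (above 0.67 of 0.75 rad), and the fence is at rest (all of step 2 and velocity of joint fence between -0.01 and 0.01 m/s); the robot touches nothing.
It fails at once if the die or the tin moved by more than 20 mm (distance of any of die, tin from where it was at the start of the episode above 0.02 m).
It also fails if it takes over 51 s, if anything falls off the work surface, if the arm or the gripper's body presses on something with over 40 N, if the wrist force passes 120 N, or if a joint passes its speed limit or range.

ROBOT

A 6-joint arm with a two-finger parallel gripper is mounted at the origin on the work surface. World frame = base frame: x ahead of the robot, y to its left, z up, the work surface at z = 0. Lengths are in m, angles in rad, forces in N, time in s.
With the tool pointing down it reaches from about 0.325 to 0.85 m from the base axis. Payload 15.5 kg.
Tool frame: the origin (TCP) lies at the centre of the arm's flange, where the gripper is bolted on; the fingertips stand 191 mm ahead of it and the grasp point (between the pads) lies 172 mm ahead of it; z points along the fingers, y is the direction in which the jaws open and shut (so a half turn about z gives the same grasp; the last joint's range is limited). The gripper opens to 91 mm and grips with 3 to 60 N. Pads are 32 mm wide; open, the fingers measure 118 mm over their backs; the gripper's body (76 mm by 178 mm) begins 60 mm behind the grasp point.
Start: joints at [1.252, 0.494, 1.345, -0, 1.302, -0.096], TCP at [0.138, 0.61, 0.405] pointing down, gripper open.
Joint ranges: [-2.91, 2.91], [-0.82, 2.16], [0.22, 2.67], [-1.22, 4.37], [0.12, 2.79], [-3.08, 3.08]. Speed limits (rad/s): [1.89, 1.89, 2.57, 3.01, 3.01, 3.01].

INTERFACE

Orientations are given as a rotation vector (axis times angle).
In Python, from rig import env, optics, search_frame, regions_of gives the robot as it stands. The module is installed in compiled form; this text tells all that it offers.
- The arm moves only by the tool servo_tool, never from a script. Its argument "rows" is a list of rows, each a list of 3 entries, a list of its own where there are three numbers: the shift along the world's x, y, z in mm, then the turn, a rotation vector about the world's x, y, z in degrees, then the finger opening in mm, from 0 to 91.2. A call has 1 to 8 rows; each row shifts and turns the pose as measured when the row begins; what a row does not reach is not made up. A row lasts 1/10 s, in which the tool goes at most 50 mm and 8.59 degrees, less where a joint would pass 70% of its speed; a pose out of reach is approached as far as the arm can. A call is refused whole if a number of a shift passes 50 or a number of a turn 8.59, either way. A call with a gripper value outside its range is refused whole. The fingers move at their own pace and stop on an object; the grip force is fixed at half the most. Time passes only in rows, so rows that do not move let the fingers close. It gives the time, the measured TCP pose, the force and the opening at its end, in the units of the state.
- env.sense(): the state, without advancing time (a new reading comes with each control period).
- optics.snapshot(name): name is "side" or "top" or "wrist"; returns a dict with "pixels" (480x640x3 uint8, blue, green, red), "fx", "fy", "cx", "cy" (pixels), "xyz" and "orientation" of the camera in the world. Camera axes: x right, y down, z forward; pixel columns grow to the right and rows downward; lengths in m; the calibration is good to about 2 mm. The wrist camera is an equidistant fisheye: a pixel r from the principal point sees the ray r / f radians off the axis. A picture is of the moment at which its call begins. There is no depth.
- env.close_job(): hands the job in, once; it reports no verdict.
Trained networks look in the newest picture that a camera, given by its name, has taken for a name from the list of things; names that differ only in an ending like _2 or _b are one class to them, and where a whole thing is asked for, a point or a joint stands for the part that bears it (a point fixed in the world has none). Each returns a list of dicts, best first, with "conf" (0 to 1); they miss things now and then, are a little off and sometimes report something else, mostly with a low value. They report only what shows in the picture. A call takes as long as a camera call.
- search_frame(name, camera): "rect" ([left, top, right, bottom] in pixels, round what is visible of it).
- regions_of(name, camera): "mask" (480x640 bool, what is visible of it) and "rect" ([left, top, right, bottom] in pixels, round what is visible of it).
The state is a dict: "clock": time; "joints": joint angles; "joint_velocities": joint speeds; "effort": joint torques, N m; "ee_pos": TCP position; "tool_rot": TCP orientation; "contact_force": force on the tool from outside, world axes, zero at the start; "moment": the same for the moment, N m; "finger_gap": finger opening in m.
Only numpy, scipy, OpenCV 4.12 (cv2) and the standard library are available. Lean on these libraries where they do the work, as an engineer would, in place of code of your own. Each camera call takes 0.05 s, during which the arm holds its last target.

## Working session

There is one attempt and no reset: what is moved stays moved. The work goes in short steps, Python scripts to look and compute and a tool call to move; the robot and the scene stay as the last step left them, time stands still between calls to the robot, and variables do not carry over. Pictures are saved under pics/ and viewed, and the job is handed in when it is done.

Besides the shell and the picture viewer there is one more tool, called after ">>>" by a JSON object that holds its "method" and its "body". servo_tool: Moves the arm, as the interface text tells. Its arguments: {"type":"object","properties":{"rows":{"type":"array","items":{"type":"array"}}},"required":["rows"]}

```bash
mkdir -p pics; python3 - <<'E'
from rig import env, optics, search_frame, regions_of
import cv2,numpy as np
s=env.sense(); print({k:np.round(v,3).tolist() for k,v in s.items()})
for c in ["side","top"]:
    p=optics.snapshot(c); cv2.imwrite(f"pics/{c}0.png",p["pixels"])
    print(c,[p[k] for k in("fx","fy","cx","cy")],p["xyz"],p["orientation"])
    for n in ["bed","fence","fence_face","pin_top","lever_end","die","tin"]:
        print(n,[(np.round(r["rect"]).tolist(),round(r["conf"],2)) for r in search_frame(n,c)][:2])
print(env.sense()["clock"])
E
```

```text
{'clock': 0.0, 'joints': [1.252, 0.494, 1.346, 0.0, 1.303, -0.095], 'joint_velocities': [-0.0, -0.0, 0.0, 0.001, 0.001, 0.0], 'effort': [-0.001, -87.882, -38.188, 0.071, 0.053, -0.0], 'ee_pos': [0.138, 0.609, 0.404], 'tool_rot': [-0.349, -3.122, 0.002], 'contact_force': [-0.732, -0.347, 0.008], 'moment': [-0.011, -0.062, 0.012], 'finger_gap': 0.091}
side [446.69614553162774, 446.69614553162774, 316.89875002570216, 237.8949390707929] [0.37089179 0.71895081 1.06950142] [-0.32577208  2.87975242 -1.00768987]
bed [([222.0, 185.0, 343.0, 349.0], 0.76), ([332.0, 133.0, 358.0, 176.0], 0.73)]
fence []
fence_face [([281.0, 219.0, 330.0, 252.0], 0.96)]
pin_top [([299.0, 217.0, 309.0, 229.0], 0.67)]
lever_end []
die [([253.0, 398.0, 323.0, 452.0], 0.76)]
tin [([334.0, 136.0, 360.0, 177.0], 0.83)]
top [579.7857684252492, 579.7857684252492, 319.54365016360447, 236.76045949261487] [0.2938652  0.00772448 1.65135459] [-2.16892164  2.12642787 -0.18694168]
bed [([207.0, 148.0, 389.0, 286.0], 0.97)]
fence [([290.0, 190.0, 355.0, 250.0], 0.76), ([289.0, 216.0, 321.0, 226.0], 0.17)]
fence_face [([291.0, 196.0, 354.0, 246.0], 0.71)]
pin_top [([332.0, 213.0, 339.0, 224.0], 0.58)]
lever_end []
die [([135.0, 220.0, 184.0, 282.0], 0.6)]
tin [([452.0, 228.0, 495.0, 260.0], 0.97)]
0.8
```

View pics/side0.png

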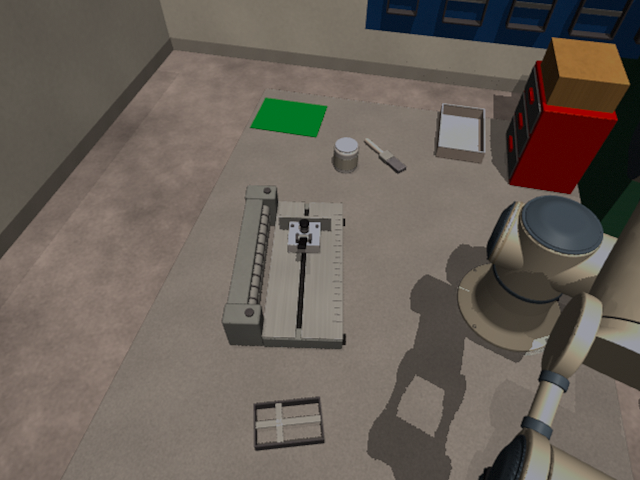

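View pics/top0.png

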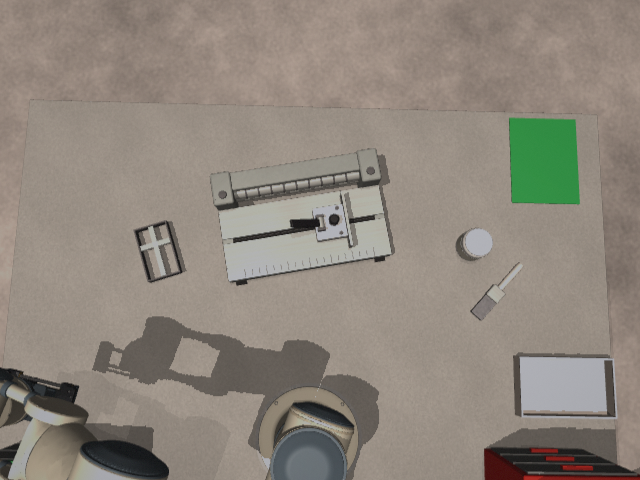

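```bash
python3 - <<'E'
import cv2
a=cv2.imread("pics/top0.png")[135:300,195:405]; cv2.imwrite("pics/topz.png",cv2.resize(a,None,fx=3.6,fy=3.6,interpolation=cv2.INTER_CUBIC))
a=cv2.imread("pics/side0.png")[170:360,210:360]; cv2.imwrite("pics/sidez.png",cv2.resize(a,None,fx=3,fy=3,interpolation=cv2.INTER_CUBIC))
E
```

```text
(no output)
```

View pics/topz.png

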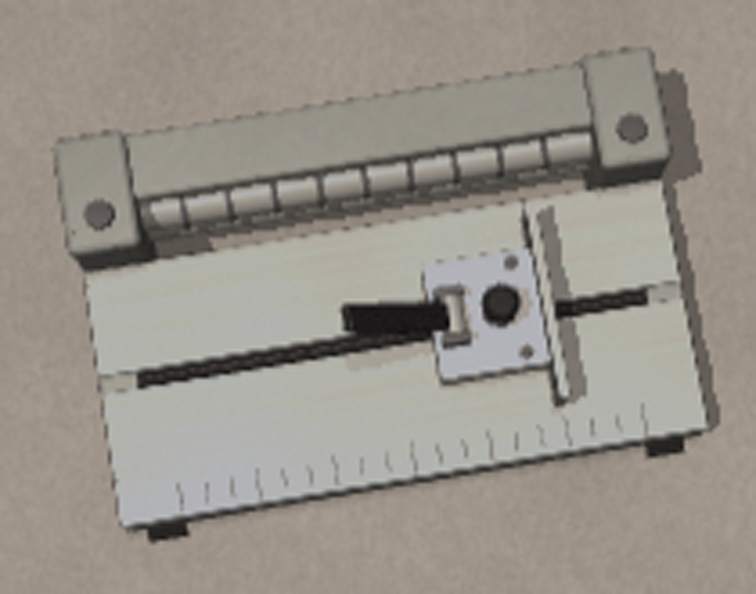

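View pics/sidez.png

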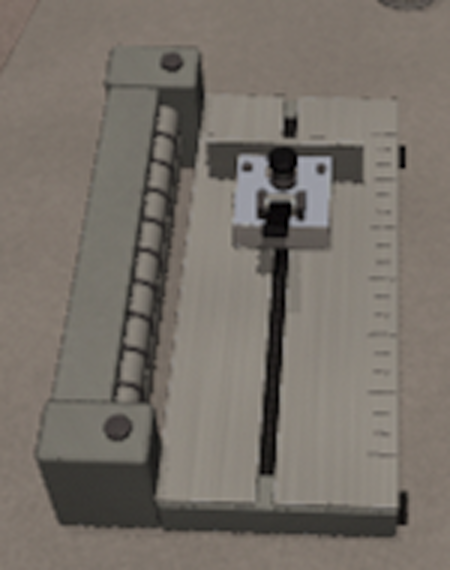

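```bash
cat > h.py <<'E'
import numpy as np
from scipy.spatial.transform import Rotation as R
TOP=(579.786,319.544,236.760,[0.2938652,0.00772448,1.65135459],[-2.16892164,2.12642787,-0.18694168])
SIDE=(446.696,316.899,237.895,[0.37089179,0.71895081,1.06950142],[-0.32577208,2.87975242,-1.00768987])
def ray(cam,u,v,z):
    f,cx,cy,p,o=cam; d=R.from_rotvec(o).apply([(u-cx)/f,(v-cy)/f,1]); p=np.array(p); return p+d*(z-p[2])/d[2]
def proj(cam,P):
    f,cx,cy,p,o=cam; q=R.from_rotvec(o).inv().apply(np.array(P)-p); return [q[0]/q[2]*f+cx,q[1]/q[2]*f+cy]
E
python3 - <<'E'
from h import *
t=lambda u,v,z:ray(TOP,195+u/3.6,135+v/3.6,z)[:2].round(4)
s=lambda u,v,z:ray(SIDE,210+u/3,170+v/3,z)[:2].round(4)
print("LL",t(120,527,.06),"LR",t(705,432,.06),"UR",t(665,180,.06),"UL",t(88,275,.06),"slotL",t(100,383,.06),"slotR",t(680,290,.06),"pin",t(500,303,.138))
print("plate top",t(528,208,.117),t(564,400,.117),"lever",t(345,317,.175))
print("side LL",s(396,533,.06),s(160,505,.06),"slot",s(264,505,.06),s(290,98,.06),"UR",s(397,97,.06),"pin",s(283,157,.138),"plate",s(207,143,.117),s(363,148,.117))
E
```

```text
LL [0.4163 0.23  ] LR [ 0.4983 -0.2159] UR [ 0.6968 -0.1847] UL [0.6109 0.2631] slotL [0.5266 0.2501] slotR [ 0.6092 -0.1965] pin [ 0.5811 -0.0534]
plate top [ 0.6583 -0.0743] [ 0.5128 -0.1029] lever [0.5614 0.0593]
side LL [0.4147 0.2513] [0.6072 0.2704] slot [0.5244 0.2514] [ 0.6113 -0.1943] UR [ 0.5043 -0.2203] pin [ 0.5815 -0.0507] plate [ 0.6603 -0.0689] [ 0.5156 -0.0957]
```

```bash
python3 - <<'E'
from h import *
a=R.from_rotvec([-0.349,-3.122,0.002]).as_matrix(); print(a.round(3))
y=np.array([-.182,.983,0]);x=np.array([.983,.182,0])
for s in(1,-1):
  M=np.c_[np.cross(s*x,[0,0,-1]),s*x,[0,0,-1]]
  print(s,R.from_matrix(M).as_rotvec(),np.degrees(R.from_matrix(M@a.T).as_rotvec()))
for uv in[(478,258),(160,250)]: print(ray(TOP,*uv,0.0))
E
```

```text
[[-0.975  0.221 -0.   ]
 [ 0.221  0.975 -0.001]
 [ 0.    -0.001 -1.   ]]
1 [2.00908051 2.41520184 0.        ] [ 5.37358936e-02 -5.61976979e-02 -6.67536804e+01]
-1 [ 2.41520184 -2.00908051  0.        ] [6.28087453e-02 6.00573365e-02 1.13246292e+02]
[ 0.50248303 -0.47617396  0.        ]
[0.50672081 0.43699965 0.        ]
```

>>> {"method": "servo_tool", "body": {"rows": [[[20, -35, 20], [0, 0, -3.5], 0], [[23, -37, 20], [0, 0, -3.5], 0], [[23, -37, 0], [0, 0, -3.5], 0], [[23, -37, 0], [0, 0, -3.5], 0], [[23, -37, 0], [0, 0, -3.5], 0], [[23, -37, 0], [0, 0, -3.5], 0], [[23, -37, 0], [0, 0, -3.5], 0], [[23, -37, 0], [0, 0, -3.5], 0]]}}

```text
clock: 1.6
ee_pos: [0.3208, 0.3082, 0.446]
tool_rot: [1.109, 2.938, 0.006]
contact_force: [0.2, 1.1, -0.8]
finger_gap: 0.0299
```

>>> {"method": "servo_tool", "body": {"rows": [[[26, -41, 0], [0, 0, -3.8], 0], [[26, -41, 0], [0, 0, -3.8], 0], [[26, -41, 0], [0, 0, -3.8], 0], [[26, -41, 0], [0, 0, -3.8], 0], [[26, -41, 0], [0, 0, -3.8], 0], [[26, -41, 0], [0, 0, -3.8], 0], [[26, -41, 0], [0, 0, -3.8], 0], [[26, -41, 0], [0, 0, -3.8], 0]]}}

```text
clock: 2.4
ee_pos: [0.5318, -0.0323, 0.4481]
tool_rot: [1.866, 2.519, 0.01]
contact_force: [0.4, 0.5, 0.5]
finger_gap: 0.0003
```

>>> {"method": "servo_tool", "body": {"rows": [[[26, -41, 0], [0, 0, -3.8], 0], [[26, -41, 0], [0, 0, -3.8], 0], [[10, -20, 0], [0, 0, 0], 0], [[0, 0, 0], [0, 0, 0], 0]]}}

```text
clock: 2.8
ee_pos: [0.5969, -0.1435, 0.4476]
tool_rot: [2.043, 2.374, 0.01]
contact_force: [-0.5, 1.5, -1.3]
finger_gap: 0.0004
```

>>> {"method": "servo_tool", "body": {"rows": [[[0, 0, -35], [0, 0, 1.9], 0], [[0, 0, -35], [0, 0, 0], 0], [[0, 0, -35], [0, 0, 0], 0], [[0, 0, -35], [0, 0, 0], 0], [[0, 0, 0], [0, 0, 0], 0]]}}

```text
clock: 3.3
ee_pos: [0.5957, -0.1418, 0.3051]
tool_rot: [2.0, 2.406, 0.013]
contact_force: [-1.1, 0.4, 0.9]
finger_gap: 0.0001
```

```bash
python3 - <<'E'
from rig import env, optics
import cv2
for c,b in [("side",(170,360,210,360)),("top",(135,300,195,405)),("wrist",None)]:
    p=optics.snapshot(c)["pixels"]
    if b: p=cv2.resize(p[b[0]:b[1],b[2]:b[3]],None,fx=3,fy=3)
    cv2.imwrite(f"pics/{c}1.png",p)
s=env.sense();print(s["ee_pos"],s["tool_rot"],s["contact_force"])
E
```

```text
[ 0.59762328 -0.14261499  0.31049473] [1.99457981 2.39990372 0.01772291] [ 0.61261488 -0.79487702  1.46222316]
```

View pics/side1.png

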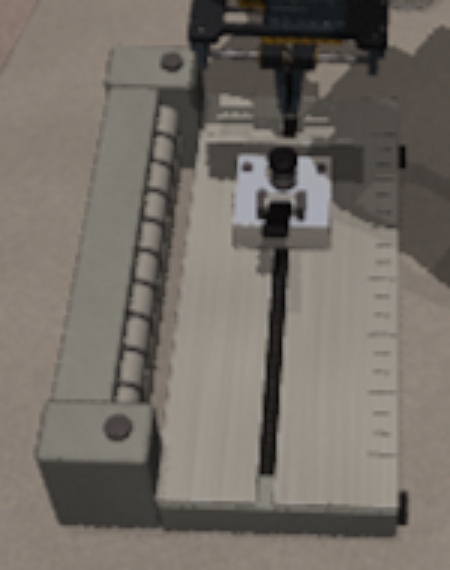

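View pics/top1.png

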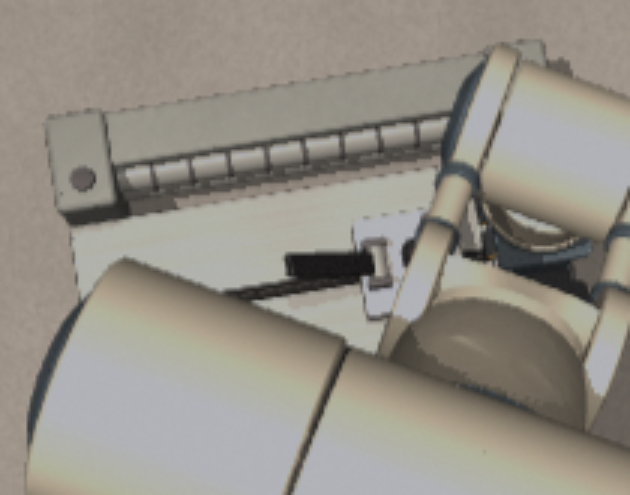

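View pics/wrist1.png

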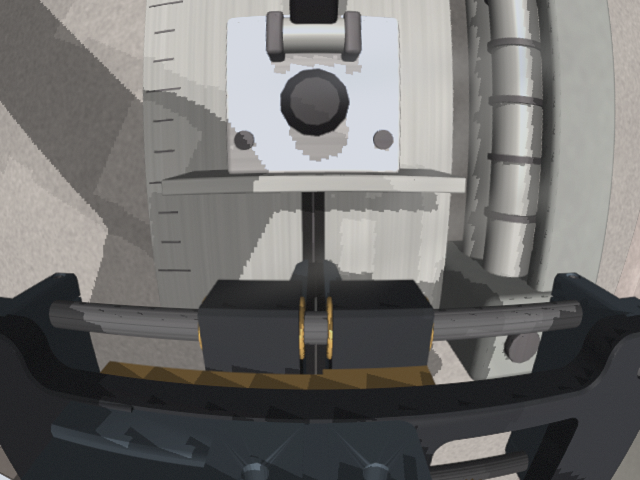

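>>> {"method": "servo_tool", "body": {"rows": [[[0, 0, -20], [0, 0, 0], 0], [[0, 0, -18], [0, 0, 0], 0], [[-2, 10, 0], [0, 0, 0], 0], [[-2, 10, 0], [0, 0, 0], 0], [[-1, 5, 0], [0, 0, 0], 0]]}}

```text
clock: 3.95
ee_pos: [0.5953, -0.1164, 0.2828]
tool_rot: [1.985, 2.388, 0.027]
contact_force: [-0.3, 0.0, 0.4]
finger_gap: 0.0007
```

>>> {"method": "servo_tool", "body": {"rows": [[[-0.5, 3, 0], [0, 0, 0], 0], [[-0.5, 3, 0], [0, 0, 0], 0], [[-0.5, 3, 0], [0, 0, 0], 0], [[-0.5, 3, 0], [0, 0, 0], 0], [[-0.5, 3, 0], [0, 0, 0], 0], [[-0.5, 3, 0], [0, 0, 0], 0]]}}

```text
clock: 4.55
ee_pos: [0.5927, -0.0975, 0.2857]
tool_rot: [1.98, 2.386, 0.025]
contact_force: [0.2, -5.9, -3.0]
finger_gap: 0.0003
```

>>> {"method": "servo_tool", "body": {"rows": [[[-0.5, 3, -2], [0, 0, 0], 0], [[-0.5, 3, -2], [0, 0, 0], 0], [[-0.5, 3, -2], [0, 0, 0], 0], [[-0.5, 3, -2], [0, 0, 0], 0], [[-0.5, 3, -2], [0, 0, 0], 0], [[-0.5, 3, -2], [0, 0, 0], 0]]}}

```text
clock: 5.15
ee_pos: [0.5916, -0.082, 0.2767]
tool_rot: [1.974, 2.377, 0.025]
contact_force: [0.2, -5.9, 5.1]
finger_gap: 0.0002
```

>>> {"method": "servo_tool", "body": {"rows": [[[-0.5, 3, -1], [0, 0, 0], 0], [[-0.5, 3, -1], [0, 0, 0], 0], [[-0.5, 3, -1], [0, 0, 0], 0], [[-0.5, 3, -1], [0, 0, 0], 0], [[-0.5, 3, -1], [0, 0, 0], 0], [[-0.5, 3, -1], [0, 0, 0], 0]]}}

```text
clock: 5.75
ee_pos: [0.5899, -0.0663, 0.2733]
tool_rot: [1.97, 2.37, 0.023]
contact_force: [-0.6, -5.9, 4.2]
finger_gap: 0.0003
```

>>> {"method": "servo_tool", "body": {"rows": [[[-0.8, 3, -0.5], [0, 0, 0], 0], [[-0.8, 3, -0.5], [0, 0, 0], 0], [[-0.8, 3, -0.5], [0, 0, 0], 0], [[-0.8, 3, -0.5], [0, 0, 0], 0], [[-0.8, 3, -0.5], [0, 0, 0], 0], [[-0.8, 3, -0.5], [0, 0, 0], 0]]}}

```text
clock: 6.35
ee_pos: [0.5863, -0.0505, 0.2731]
tool_rot: [1.966, 2.363, 0.022]
contact_force: [-1.8, -6.2, 4.5]
finger_gap: 0.0002
```

>>> {"method": "servo_tool", "body": {"rows": [[[-0.8, 3, -0.5], [0, 0, 0], 0], [[-0.8, 3, -0.5], [0, 0, 0], 0], [[-0.8, 3, -0.5], [0, 0, 0], 0], [[-0.8, 3, -0.5], [0, 0, 0], 0], [[-0.8, 3, -0.5], [0, 0, 0], 0], [[-0.8, 3, -0.5], [0, 0, 0], 0]]}}

```text
clock: 6.95
ee_pos: [0.5826, -0.0347, 0.273]
tool_rot: [1.962, 2.356, 0.021]
contact_force: [-0.8, -6.0, 4.9]
finger_gap: 0.0005
```

>>> {"method": "servo_tool", "body": {"rows": [[[-0.8, 3, -0.5], [0, 0, 0], 0], [[-0.8, 3, -0.5], [0, 0, 0], 0], [[-0.8, 3, -0.5], [0, 0, 0], 0], [[-0.8, 3, -0.5], [0, 0, 0], 0], [[-0.8, 3, -0.5], [0, 0, 0], 0], [[-0.8, 3, -0.5], [0, 0, 0], 0]]}}

```text
clock: 7.55
ee_pos: [0.5789, -0.0182, 0.2725]
tool_rot: [1.959, 2.35, 0.021]
contact_force: [1.0, -3.0, 3.4]
finger_gap: 0.0002
```

>>> {"method": "servo_tool", "body": {"rows": [[[-0.4, 2, -0.5], [0.4, 0.4, 0], 0], [[-0.4, 2, -0.5], [0.4, 0.4, 0], 0], [[-0.4, 2, -0.5], [0.4, 0.4, 0], 0], [[-0.4, 2, -0.5], [0.4, 0.4, 0], 0], [[-0.4, 2, -0.5], [0.4, 0.4, 0], 0], [[-0.4, 2, -0.5], [0.4, 0.4, 0], 0]]}}

```text
clock: 8.15
ee_pos: [0.5822, -0.017, 0.2723]
tool_rot: [1.98, 2.38, 0.019]
contact_force: [4.6, -34.5, 0.1]
finger_gap: 0.0005
```

```bash
python3 - <<'E'
from rig import env, optics
import cv2
p=optics.snapshot("wrist")["pixels"]; cv2.imwrite("pics/wrist2.png",p)
s=env.sense();print(s["ee_pos"],s["tool_rot"],s["contact_force"])
E
```

```text
[ 0.58223916 -0.01706127  0.27220862] [1.98008399 2.38057074 0.01879023] [  2.92439386 -33.54969009   1.27984981]
```

View pics/wrist2.png

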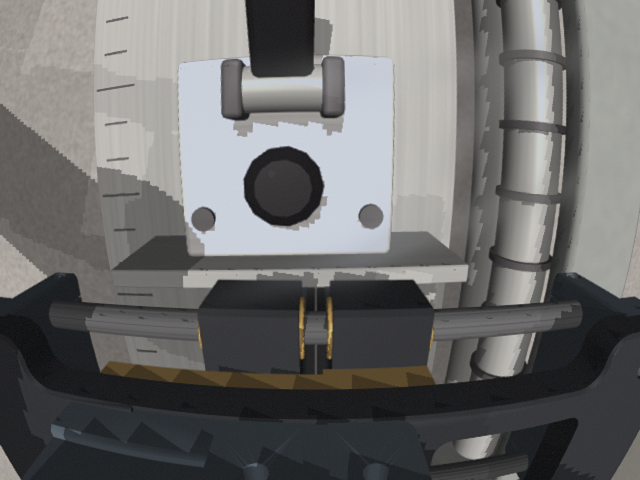

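>>> {"method": "servo_tool", "body": {"rows": [[[1, -6, 0], [0, 0, 0], 0], [[2, -12, 0], [0, 0, 0], 0], [[2, -12, 0], [0.8, 0.9, 0], 0], [[0, 0, 30], [0.8, 0.9, 0], 0], [[0, 0, 0], [0, 0, 0], 0]]}}

```text
clock: 8.7
ee_pos: [0.5874, -0.0496, 0.3018]
tool_rot: [-2.008, -2.412, -0.021]
contact_force: [-0.5, 0.4, 0.1]
finger_gap: 0.0002
```

```bash
python3 - <<'E'
from rig import env, optics,search_frame
import cv2
for c,b in [("side",(170,320,230,360)),("wrist",None)]:
    p=optics.snapshot(c)["pixels"]
    if b: p=cv2.resize(p[b[0]:b[1],b[2]:b[3]],None,fx=4,fy=4,interpolation=cv2.INTER_CUBIC)
    cv2.imwrite(f"pics/{c}3.png",p)
print(search_frame("pin_top","side")[:1],search_frame("fence_face","side")[:1])
s=env.sense();print(s["ee_pos"],s["tool_rot"],s["contact_force"],s["clock"])
E
```

```text
[{'rect': [296.4, 247.0, 307.8, 254.5], 'conf': 0.65}] [{'rect': [275.9, 240.8, 331.6, 278.7], 'conf': 0.81}]
[ 0.58605681 -0.04889052  0.29848221] [-2.00492629 -2.40974075 -0.01634415] [-0.16543864 -0.63957642  0.28241284] 8.9
```

View pics/side3.png

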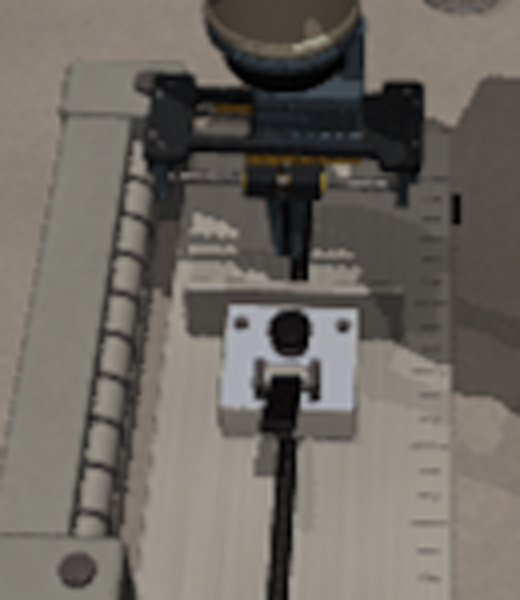

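View pics/wrist3.png

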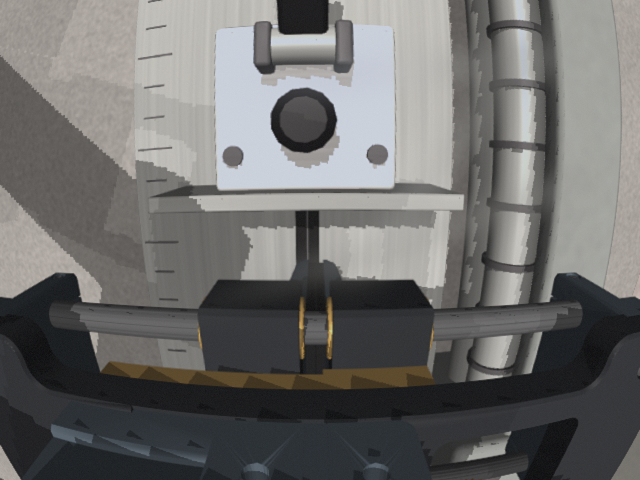

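```bash
python3 - <<'E'
from h import *
s=lambda u,v,z:ray(SIDE,230+u/4,170+v/4,z)[:2]
yb=np.array([-.182,.983]);xb=np.array([.983,.182])
pc=(s(187,288,.117)+s(404,288,.117))/2
print("plate",pc)
for z in(.138,.124):
  p=s(291,329,z); print(z,p,(p-pc)@yb)
print("orig",((s(0,0,.1))))
s0=lambda u,v,z:ray(SIDE,210+u/3,170+v/3,z)[:2]
pc0=(s0(207,143,.117)+s0(363,148,.117))/2
p=s0(283,160,.138);print((p-pc0)@yb,(pc-pc0)@yb)
E
```

```text
plate [5.70631860e-01 1.83636343e-04]
0.138 [0.56093588 0.04953593] 0.050277972244757746
0.124 [0.56379215 0.03947496] 0.039868197527145086
orig [ 0.87106693 -0.24066063]
0.03581423828994325 0.08425572620341654
```

>>> {"method": "servo_tool", "body": {"rows": [[[0, 0, 40], [0, 0, 0], 0], [[0, 0, 40], [0, 0, 0], 0], [[0, 0, 45], [0, 0, 0], 0], [[-10, 45, 0], [0, 0, 0], 0], [[-10, 45, 0], [0, 0, 0], 0], [[-10, 45, 0], [0, 0, 0], 0], [[-10, 45, 0], [0, 0, 0], 0], [[0, 0, 0], [0, 0, 0], 0]]}}

```text
clock: 9.7
ee_pos: [0.5425, 0.1373, 0.4225]
tool_rot: [-2.002, -2.402, -0.012]
contact_force: [-0.0, -0.9, -0.3]
finger_gap: 0.0006
```

```bash
python3 - <<'E'
from rig import env, optics,search_frame
import cv2
for c,b in [("side",(150,340,220,370)),("wrist",None)]:
    p=optics.snapshot(c)["pixels"]
    if b: p=cv2.resize(p[b[0]:b[1],b[2]:b[3]],None,fx=3,fy=3,interpolation=cv2.INTER_CUBIC)
    cv2.imwrite(f"pics/{c}4.png",p)
s=env.sense();print(s["ee_pos"],s["tool_rot"],s["contact_force"],s["clock"])
E
```

```text
[0.54360338 0.13394907 0.42245158] [-2.00464614 -2.40156926 -0.01035139] [-0.09935522  0.20201471 -0.42400554] 9.8
```

View pics/side4.png

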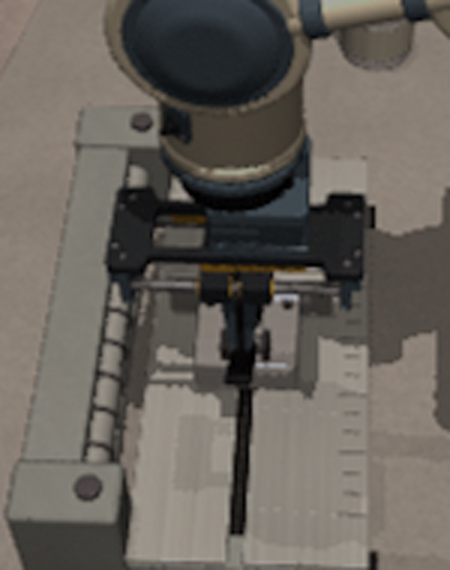

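View pics/wrist4.png

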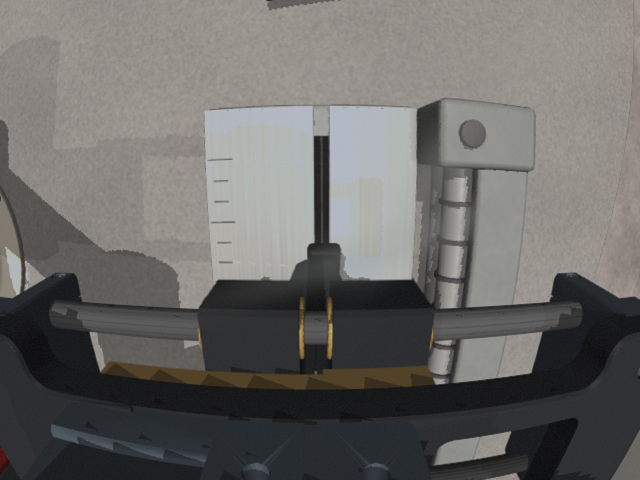

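>>> {"method": "servo_tool", "body": {"rows": [[[0, 8, -20], [0, 0, 0], 0], [[0, 0, -20], [0, 0, 0], 0], [[0, 0, -8], [0, 0, 0], 0], [[0, 0, -8], [0, 0, 0], 0], [[0, 0, -8], [0, 0, 0], 0], [[0, 0, -8], [0, 0, 0], 0], [[0, 0, -8], [0, 0, 0], 0]]}}

```text
clock: 10.5
ee_pos: [0.5458, 0.1378, 0.3402]
tool_rot: [-2.012, -2.398, -0.015]
contact_force: [-0.3, 1.7, 3.0]
finger_gap: 0.0001
```

>>> {"method": "servo_tool", "body": {"rows": [[[0, 0, -8], [0, 0, 0], 0], [[0, 0, -8], [0, 0, 0], 0], [[0, 0, -8], [0, 0, 0], 0]]}}

```text
clock: 10.8
ee_pos: [0.546, 0.1376, 0.3146]
tool_rot: [-2.012, -2.399, -0.015]
contact_force: [-0.6, 1.2, 1.9]
finger_gap: 0.0003
```

>>> {"method": "servo_tool", "body": {"rows": [[[0, 0, -4], [0, 0, 0], 0], [[0, 0, -4], [0, 0, 0], 0], [[0, 0, -3], [0, 0, 0], 0]]}}

```text
clock: 11.1
ee_pos: [0.5462, 0.1379, 0.3046]
tool_rot: [-2.013, -2.4, -0.018]
contact_force: [-21.3, 0.6, 76.4]
finger_gap: 0.0004
```

>>> {"method": "servo_tool", "body": {"rows": [[[0, 0, 1], [0, 0, 0], 0], [[0, 0, 0], [0, 0, 0], 0], [[0, 0, 0], [0, 0, 0], 0], [[0, 0, 20], [0, 0, 0], 0], [[0, 0, 40], [0, 0, 0], 0], [[0, 0, 45], [0, 0, 0], 0], [[-20, 45, 30], [0, 0, 0], 0], [[-10, 45, 20], [0, 0, 0], 0]]}}

```text
clock: 11.9
ee_pos: [0.5179, 0.219, 0.4591]
tool_rot: [-2.018, -2.392, -0.006]
contact_force: [0.5, 1.5, -0.2]
finger_gap: 0.0001
```

>>> {"method": "servo_tool", "body": {"rows": [[[-30, 45, 20], [0, 0, 0], 0], [[-30, 45, 0], [0, 0, 0], 0], [[-30, 45, 0], [0, 0, 0], 0], [[-30, 45, 0], [0, 0, 0], 0], [[0, 0, 0], [0, 0, 0], 0], [[0, 0, 0], [0, 0, 0], 0]]}}

```text
clock: 12.5
ee_pos: [0.4054, 0.3889, 0.4783]
tool_rot: [-2.015, -2.397, -0.015]
contact_force: [1.3, -0.5, -0.7]
finger_gap: 0.0005
```

```bash
python3 - <<'E'
from rig import env, optics,search_frame
import cv2
for c,b in [("side",(170,350,210,360)),("top",(135,300,195,405))]:
    p=optics.snapshot(c)["pixels"]
    for n in("die","tin"): print(c,n,search_frame(n,c)[:1])
    p=cv2.resize(p[b[0]:b[1],b[2]:b[3]],None,fx=3.3,fy=3.3,interpolation=cv2.INTER_CUBIC)
    cv2.imwrite(f"pics/{c}5.png",p)
s=env.sense();print(s["ee_pos"],s["contact_force"],s["clock"])
E
```

```text
side die [{'rect': [255.8, 399.8, 324.4, 452.2], 'conf': 0.65}]
side tin [{'rect': [335.4, 135.7, 357.2, 175.8], 'conf': 0.94}]
top die [{'rect': [145.6, 219.5, 184.9, 277.8], 'conf': 0.69}]
top tin [{'rect': [454.7, 227.2, 493.4, 262.9], 'conf': 0.78}]
[0.40668405 0.38736705 0.47867752] [-0.41298764  0.29921791  0.35336985] 12.8
```

View pics/side5.png

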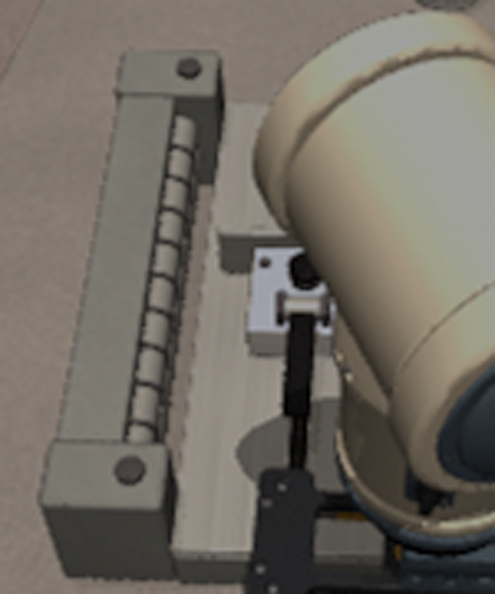

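View pics/top5.png

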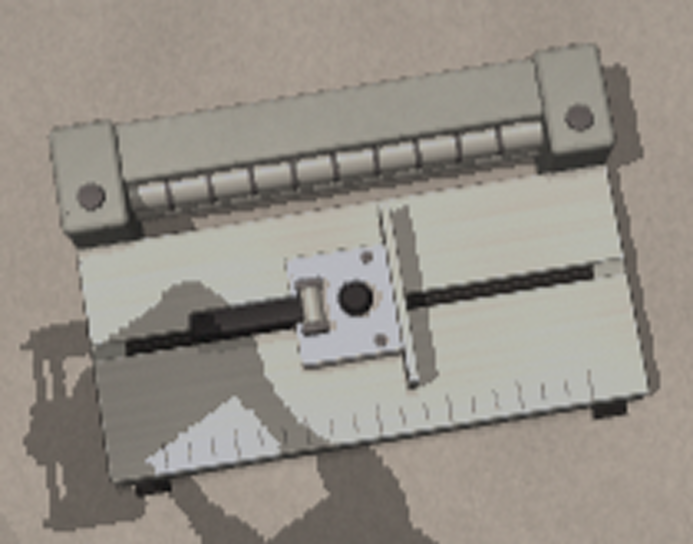

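```bash
python3 -c "
from rig import env
print(env.close_job())"
```

```text
the job is handed in; nothing more can be done
None
```

The fence is set, the pin has dropped into its hole and the clamp lever is down. I handed the job in at about 12.8 s of the 51 s allowed; it reports no verdict.

- **Fence and pin:** I pushed the fence with closed fingers at about 0.03 m/s. It stopped dead after about 84 mm, and the force rose from 6 N to 34 N. In the side view the knob's neck was sunk. The knob's position behind the plate also fitted the dropped height: 40 mm against 36 mm before the push, where a riding pin would have shown 50 mm.
- **Clamp lever:** I pressed the lever to a hard stop, with the fingertips at about 114 mm (nominal lever top when down is 116 mm). The last rows peaked at 76 N at the wrist, more than needed but under the 120 N limit. After backing off, the camera pictures showed the lever lying flat.
- **Die and tin:** I never went near them. Their detected boxes match the start to within a few pixels, except the left edge of the die in the top view. That edge read about 10 px different; the die's other edges there agree within about 4 px, and the side view within about 3 px, so I take it as detection scatter.
- **Not measured:** I judged the fence at rest by eye rather than by joint values. At the end the arm stood clear with no contact force.

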